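Clip the trimming tools into the covered rack

TASK

Put the loose trimming tools away in the clip rack: pull up the spring plunger knob to free the dust cover and slide the cover fully open, then press every tool flat into a place of its own, its two handle ends in the two clips, until both ends snap fully home. Then slide the cover shut until the plunger drops back into its hole, and leave the jar, the bowl and the plaster form where they stand.

Things in the scene. Friction and masses are not known exactly. Their poses are not given: they have to be found in the camera images.
- rack: Clip rack fixed to the table, 370 mm (x) by 308 mm (y). Origin on the table top under the middle of the clip field; x to its rear (away from the robot, the way the cover opens), y left, z up. Base plate 8 mm thick, x -92..278; side walls 16 mm thick at y -146 and +146, tops 60 mm up. Four places along x, side by side 60 mm apart, each with one clip at x -36 and one at x +36.
- clip (a point): Seat of the front clip of place 0, 40 mm above the table (rack x -36, y -90). All 8 clips are alike: 14 mm long in x, opening upward, two sprung steel jaws, flared to 34 mm wide at 59 mm above the table, throat 11 mm wide at 47.5 mm. Between the front and rear clips is free space for fingers down to the base plate (8 mm); cross rails under the clips are 22 mm high.
- cover (a joint): Slide of the dust cover, m: 0 shut over the clips, 0.185 fully open to the rack's +x. Flat plate 172 mm (x) by 308 mm (y), underside 64 and top 69 mm above the table, clear plastic with an aluminium front strip; shut it covers rack x -86..86 mm, open 99..271. Stays where left (1.5 N friction). Locked at 0 until the plunger is raised.
- plunger (a joint): Lift of the spring index plunger, m: 0 home, 0.018 top of travel; spring force 4 N at 0, 7 N at 0.014. Its pin goes 10 mm into a hole in the right side wall: it must be raised more than 0.010 for the cover to slide. With the cover off 0 the pin rides on the wall top at about 0.010; it drops in by itself once the cover is back at 0 and the knob is let go.
- knob (a point): Middle of the plunger's black round knob, 30 mm diameter, 22 mm tall, upright axis, on the front right corner of the cover (rack x -70 mm when shut, y -146). 97 mm above the table when home (knob from 86 to 108 mm); under it a 24 mm bushing up to 82 mm. It moves with plunger and cover and is also the handle of the cover.
- slot0 (a point): Place 0 of the rack, from the right (y -90 mm): centre of a tool snapped home, 40 mm above the table; axes as the rack's, the tool along x, either way round. Lowered in, a tool rests on the throats with its centre at about 54 mm; pressed on, it passes at 47.5 and snaps down on its pads at 40 mm. That takes about 9 N for its two clips together, as does pulling it out.
- slot1 (a point): Place 1 of the rack, from the right (y -30 mm): centre of a tool snapped home, 40 mm above the table; axes as the rack's, the tool along x, either way round. Lowered in, a tool rests on the throats with its centre at about 54 mm; pressed on, it passes at 47.5 and snaps down on its pads at 40 mm. That takes about 9 N for its two clips together, as does pulling it out.
- slot2 (a point): Place 2 of the rack, from the right (y 30 mm): centre of a tool snapped home, 40 mm above the table; axes as the rack's, the tool along x, either way round. Lowered in, a tool rests on the throats with its centre at about 54 mm; pressed on, it passes at 47.5 and snaps down on its pads at 40 mm. That takes about 9 N for its two clips together, as does pulling it out.
- slot3 (a point): Place 3 of the rack, from the right (y 90 mm): centre of a tool snapped home, 40 mm above the table; axes as the rack's, the tool along x, either way round. Lowered in, a tool rests on the throats with its centre at about 54 mm; pressed on, it passes at 47.5 and snaps down on its pads at 40 mm. That takes about 9 N for its two clips together, as does pulling it out.
- tool0: Double-ended trimming tool, 166 mm long, about 60 g: square wooden middle grip 36 mm long and 22 by 22 mm thick, round wooden handle 16 mm in diameter on both sides out to 54 mm from the centre, brass ferrules, steel wire loops at the ends. Origin at its centre, x along its length. It lies on the table on its square grip, centre 11 mm up. May be absent. All tools fit all places.
- tool0_a (a point): Point on the axis of tool0 at x = +36 mm, the part that goes into a clip.
- tool0_b (a point): Point on the axis of tool0 at x = -36 mm, the part that goes into a clip.
- tool1: Double-ended trimming tool, 166 mm long, about 60 g: square wooden middle grip 36 mm long and 22 by 22 mm thick, round wooden handle 16 mm in diameter on both sides out to 54 mm from the centre, brass ferrules, steel wire loops at the ends. Origin at its centre, x along its length. It lies on the table on its square grip, centre 11 mm up. May be absent. All tools fit all places.
- tool1_a (a point): Point on the axis of tool1 at x = +36 mm, the part that goes into a clip.
- tool1_b (a point): Point on the axis of tool1 at x = -36 mm, the part that goes into a clip.
- tool2: Double-ended trimming tool, 166 mm long, about 60 g: square wooden middle grip 36 mm long and 22 by 22 mm thick, round wooden handle 16 mm in diameter on both sides out to 54 mm from the centre, brass ferrules, steel wire loops at the ends. Origin at its centre, x along its length. It lies on the table on its square grip, centre 11 mm up. May be absent. All tools fit all places.
- tool2_a (a point): Point on the axis of tool2 at x = +36 mm, the part that goes into a clip.
- tool2_b (a point): Point on the axis of tool2 at x = -36 mm, the part that goes into a clip.
- tool3: Double-ended trimming tool, 166 mm long, about 60 g: square wooden middle grip 36 mm long and 22 by 22 mm thick, round wooden handle 16 mm in diameter on both sides out to 54 mm from the centre, brass ferrules, steel wire loops at the ends. Origin at its centre, x along its length. It lies on the table on its square grip, centre 11 mm up. May be absent. All tools fit all places.
- tool3_a (a point): Point on the axis of tool3 at x = +36 mm, the part that goes into a clip.
- tool3_b (a point): Point on the axis of tool3 at x = -36 mm, the part that goes into a clip.
- glaze_jar: Bystander: white lidded jar, 72 mm in diameter, 110 mm tall; origin at its underside.
- fired_bowl: Bystander: terracotta bowl, 120 mm in diameter, 50 mm tall; origin at its underside.
- plaster_form: Bystander: white plaster hump form, 100 mm in diameter, 50 mm tall; origin at its underside.
There are look-alikes about, which are no part of the job. Leave any blue look-alike of the tool3 alone.

How it is judged:
By the outcome, as a careful person would: the job done as asked, in the order asked, and still so for the second after the job is handed in, with the robot touching nothing.
Of tool0, tool1, tool2, tool3 only 3 to 4 are there at a start; the rules pass over those that are not, and their reading is None.
At some moment in a run one of tool0, tool1, tool2, tool3 may be knocked a few centimetres aside while the robot is not near it.
Once in a run the grip may slacken for a moment while it holds something.
It also fails if it takes over 210 s, if anything falls off the work surface, if the arm or the gripper's body presses on something with over 40 N, if the wrist force passes 120 N, or if a joint passes its speed limit or range.

ROBOT

A 6-joint arm with a two-finger parallel gripper is mounted at the origin on the work surface. World frame = base frame: x ahead of the robot, y to its left, z up, the work surface at z = 0. Lengths are in mm, angles in rad, forces in N, time in s.
With the tool pointing down it reaches from about 275 to 750 mm from the base axis. Payload 10.2 kg.
Tool frame: the origin (TCP) lies on the front face of the gripper's body, between the roots of the fingers; the fingertips stand 73 mm ahead of it and the grasp point (between the pads) lies 54 mm ahead of it; z points along the fingers, y is the line along which they close (so a half turn about z gives the same grasp; the last joint's range is limited). The gripper opens to 85 mm and grips with 20 to 120 N. Pads are 22 mm wide; open, the fingers measure 114 mm over their backs; the gripper's body (76 mm by 85 mm) begins 54 mm behind the grasp point. The pads swing forward as they close: fully open they stand 13 mm farther back than shut.
Start: joints at [-1.454, 0.313, 1.498, -0, 1.331, -0.223], TCP at [174.969, -494.992, 303.894] pointing down, gripper open.
Joint ranges: [-2.94, 2.94], [-0.97, 2.17], [0.19, 2.56], [-1.23, 4.37], [0.02, 3.11], [-2.88, 2.88]. Speed limits (rad/s): [2.39, 2.39, 3.01, 3.14, 3.14, 3.14].

INTERFACE

Orientations are given as a unit quaternion [w, x, y, z].
In Python, from rig import * gives the robot as it stands.
- The arm moves only by the tool step_arm, never from a script. Its argument "plan" is a list of rows, each an object with "offset": the shift along the tool's x, y, z in cm, a list of three; "rot": the turn, a rotation vector about the tool's x, y, z in degrees, a list of three; "gripper": the finger opening in cm, from 0 to 8.54. In form: [{"offset": [x, y, z], "rot": [wx, wy, wz], "gripper": gripper}, ...]. A call has 1 to 12 rows; each row is the pose to reach, as a shift and turn from the pose commanded when the call began, along the tool's axes at that moment; what a row does not reach only later rows make up. A row lasts 1/10 s, in which the tool goes at most 50 mm and 8.59 degrees, less where a joint would pass 70% of its speed; a pose out of reach is approached as far as the arm can. A call with a gripper value outside its range is refused whole. The fingers move at their own pace and stop on an object; "squeeze" is the grip in N (left out, the last holds). Time passes only in rows, so rows that repeat a pose let the fingers close. It gives the time, the measured TCP pose, the force, the opening and the grip force at its end, in the units of the state.
- sense(): the state, without advancing time (a new reading comes with each control period).
- capture(name): name is "scene" or "top" or "wrist"; returns a dict with "color" (420x560x3 uint8, red, green, blue), "depth" (420x560 float32, mm along the optical axis (not along the pixel's ray), 0 where there is no reading), "vertical_fov" (degrees; the focal length in pixels is half the picture's height over the tangent of half this angle, whatever the lens; pixels are square), "cx", "cy" (the principal point, pixels), "rvec" (rotation vector, rad) and "tvec" (3), from world to camera coordinates, as OpenCV has them; the wrist camera has in their place "mount" (4x4, takes a point from camera to tool coordinates, whose origin is the TCP and whose axes are the flange's). Camera axes: x right, y down, z forward; pixel columns grow to the right and rows downward; lengths in mm; the calibration is good to about 2 mm. A picture is of the moment at which its call begins: read the wrist's pose just before it.
- finish_job(): hands the job in; it is judged then, once.
The state is a dict: "time_s": time; "joints": joint angles; "dq": joint speeds; "tau": joint torques, N m; "eef_pos": TCP position; "ee_rot": TCP orientation; "force": force on the tool from outside, world axes, zero at the start; "wrist_torque": the same for the moment, N m; "grip_width": opening from 0.0 (shut) to 1.0 (fully open); "grip_force": force on a finger pad.
Only numpy, scipy, OpenCV 4.12 (cv2) and the standard library are available. Lean on these libraries where they do the work, as an engineer would, in place of code of your own. Each camera call takes 0.05 s, during which the arm holds its last target. There are 200 camera calls.

## Working session

There is one attempt and no reset: what is moved stays moved. The work goes in short steps, Python scripts to look and compute and a tool call to move; the robot and the scene stay as the last step left them, time stands still between calls to the robot, and variables do not carry over. Pictures are saved under pics/ and viewed, at most 14 in all, crops included, and the job is handed in when it is done.

Besides the shell and the picture viewer there is one more tool, called after "Emit:" as name(argument=value, ...), one argument or row to a line, values as JSON. step_arm: Moves the arm, as the interface text tells. Its arguments: {"type":"object","properties":{"plan":{"type":"array"},"squeeze":{"type":"number"}},"required":["plan"]}

```bash
mkdir -p pics; ls; cat > h.py <<'E'
from rig import *
import numpy as np, cv2, pickle
from scipy.spatial.transform import Rotation as R
def cap(n):
    s=sense(); c=capture(n); c['s']=s
    pickle.dump(c,open(f'{n}.pkl','wb')); return c
def ld(n): return pickle.load(open(f'{n}.pkl','rb'))
def save(c,name): cv2.imwrite(f'pics/{name}.png',c['color'][:,:,::-1])
def cam(c):
    f=c['color'].shape[0]/2/np.tan(np.radians(c['vertical_fov'])/2)
    if 'rvec' in c and c['rvec'] is not None:
        Rw=R.from_rotvec(np.ravel(c['rvec'])).as_matrix(); t=np.ravel(c['tvec'])
        return f,Rw.T,-Rw.T@t
    s=c['s']; q=s['ee_rot']; Rt=R.from_quat([q[1],q[2],q[3],q[0]]).as_matrix()
    M=np.array(c['mount']); return f,Rt@M[:3,:3],Rt@M[:3,3]+np.array(s['eef_pos'])
def ray(c,u,v):
    f,Rc,o=cam(c); d=Rc@np.array([(u-c['cx'])/f,(v-c['cy'])/f,1.]); return o,d
def plane(c,u,v,z):
    o,d=ray(c,u,v); return o+d*(z-o[2])/d[2]
def dep(c,u,v):
    o,d=ray(c,u,v); return o+d*c['depth'][int(v),int(u)]
def tri(c1,p1,c2,p2):
    o1,d1=ray(c1,*p1);o2,d2=ray(c2,*p2)
    A=np.stack([d1,-d2],1); k=np.linalg.lstsq(A,o2-o1,rcond=None)[0]
    a,b=o1+k[0]*d1,o2+k[1]*d2; return (a+b)/2,np.linalg.norm(a-b)
def proj(c,P):
    f,Rc,o=cam(c); p=Rc.T@(np.array(P)-o); return p[0]/p[2]*f+c['cx'],p[1]/p[2]*f+c['cy']
E
python3 - <<'E'
from h import *
print(sense())
for n in('top','scene'):
    c=cap(n);save(c,n+'1');f,Rc,o=cam(c);print(n,f,o.round(),Rc.round(2).tolist())
E
```

```text
pics
{'time_s': 0.0, 'joints': array([-1.45441428e+00,  3.13433054e-01,  1.49844766e+00, -2.09504713e-05,
        1.33098506e+00, -2.23426607e-01]), 'dq': array([-0.00209342,  0.00091491, -0.00086697,  0.00040932,  0.00153131,
       -0.00092289]), 'tau': array([-1.06460893e-04, -4.12262642e+01, -2.59745157e+01, -1.99631368e-04,
        4.10904860e-03,  1.06555191e-05]), 'eef_pos': array([ 174.93772382, -494.81811325,  303.33970548]), 'ee_rot': array([-6.36189574e-04,  9.85600327e-01,  1.69090481e-01,  2.38943991e-05]), 'force': array([1.05770151, 0.01636931, 0.03373333]), 'wrist_torque': array([ 0.03528652, -0.07498193, -0.00210504]), 'grip_force': 0.0, 'grip_width': 0.996721143080622}
top 381.00742656717546 [ 424.    5. 1050.] [[0.02, -0.99, 0.11], [-1.0, -0.02, 0.03], [-0.03, -0.11, -0.99]]
scene 511.8544683673169 [1208.  894. 1252.] [[-0.8, 0.43, -0.43], [0.61, 0.58, -0.54], [0.02, -0.69, -0.72]]
```

View pics/top1.png

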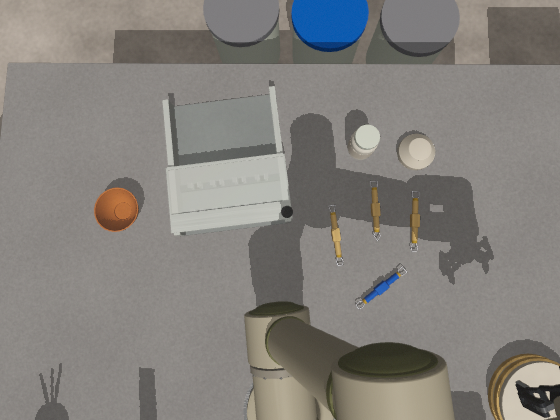

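View pics/scene1.png

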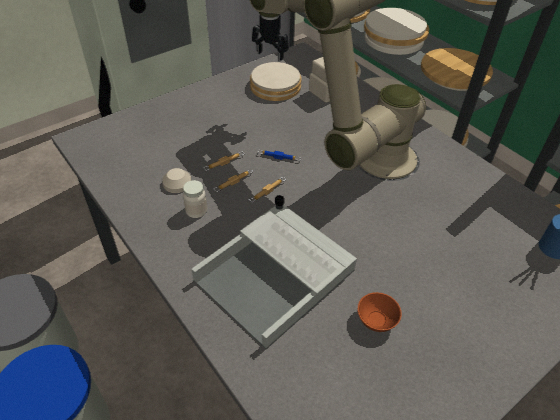

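Top view: three wooden tools at (337,235), (376,210) and (415,220), and a blue look-alike at (381,287), which I leave alone. The rack's knob is at (287,212), the bowl at (117,210), the jar at (366,140) and the form at (417,151). The scene view shows the same objects.

```bash
cat >> h.py <<'E'
def tools(c,amin=60):
    h=cv2.cvtColor(c['color'],cv2.COLOR_RGB2HSV)
    m=((h[...,0]>9)&(h[...,0]<28)&(h[...,1]>85)&(h[...,2]>60)).astype(np.uint8)
    m=cv2.morphologyEx(m,cv2.MORPH_CLOSE,np.ones((3,3)))
    out=[]
    for k in cv2.findContours(m,0,1)[0]:
        if cv2.contourArea(k)<amin: continue
        (u,v),(w,l),a=cv2.minAreaRect(k); b=cv2.boxPoints(((u,v),(w,l),a))
        e=b[1]-b[0] if np.linalg.norm(b[1]-b[0])>np.linalg.norm(b[2]-b[1]) else b[2]-b[1]
        out.append((np.array([u,v]),e,cv2.contourArea(k),min(w,l)))
    return out
E
python3 - <<'E'
from h import *
t=ld('top');s=ld('scene')
T=tools(t,40);S=tools(s,40)
for n,c,X in(('top',t,T),('sc',s,S)):
  for u,e,a,w in X:
    p=plane(c,*u,11);
    if not(100<p[0]<800 and -600<p[1]<300): continue
    q=[plane(c,*(u+k*e/2),11) for k in(-1,1)];d=q[1]-q[0]
    print(n,u.round(1),a,p.round(1),'len',np.linalg.norm(d).round(),'yaw',np.degrees(np.arctan2(d[1],d[0])).round(1))
for u,_,a,_ in T:
  for v,_,b,_ in S:
    P,g=tri(t,u,s,v)
    if g<8 and -20<P[2]<40: print('tri',u.round(),v.round(),P.round(1),g.round(1))
# knob
def knob(c,box):
    x0,y0,x1,y1=box; g=c['color'][y0:y1,x0:x1].max(2)<45
    n,l,st,ce=cv2.connectedComponentsWithStats(g.astype(np.uint8)); i=1+st[1:,4].argmax(); return ce[i]+[x0,y0],st[i]
a,sa=knob(t,(275,200,302,226));b,sb=knob(s,(268,190,292,214));print(a,sa,b,sb,tri(t,a,s,b),plane(t,*a,108))
cv2.imwrite('pics/crop1.png',np.hstack([cv2.resize(t['color'][75:245,155:300],(0,0),fx=2.7,fy=2.7)[:460],cv2.resize(s['color'][190:350,180:370],(0,0),fx=2.1,fy=2.87)[:460]])[:,:,::-1])
E
```

```text
top [335.6 234.5] 243.0 [ 459.9 -115.    11. ] len 123.0 yaw -171.7
top [414.5 220.5] 263.5 [ 501.4 -327.5   11. ] len 122.0 yaw 178.8
top [375.5 209. ] 248.0 [ 531.  -223.1   11. ] len 120.0 yaw 179.4
sc [267.3 188.8] 150.0 [ 462.6 -117.8   11. ] len 131.0 yaw -169.5
sc [233.1 179.7] 154.0 [ 532.4 -225.1   11. ] len 127.0 yaw -179.4
sc [223.9 160.3] 144.5 [ 502.5 -330.    11. ] len 129.0 yaw -178.0
tri [336. 234.] [267. 189.] [ 461.3 -116.3   11.1] 3.8
tri [414. 220.] [224. 160.] [ 502.2 -328.2   11.7] 2.5
tri [376. 209.] [233. 180.] [ 531.8 -223.9   11.3] 2.3
[287.46774194 211.75806452] [ 8  7  9 11 62] [278.96969697 201.5959596 ] [ 7  5  9 14 99] (array([513.24063841,  14.6961111 ,  88.97906494]), np.float64(2.068884255272643)) [510.708527    15.17112141 108.        ]
```

View pics/crop1.png

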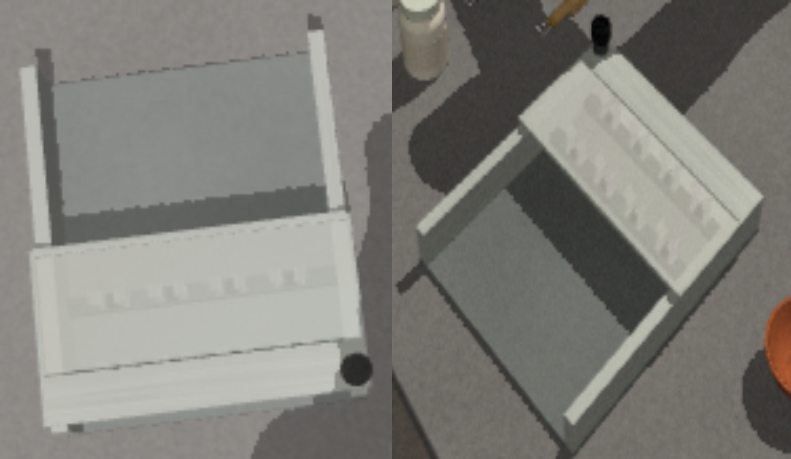

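The crop shows the rack with its cover shut, the clip rows seen through it, and the black knob at the front right corner. No tool is in the rack. The three wooden tools triangulate to about 11 mm up, as they should, and the knob centre to 89 mm, near the 97 mm given.

```bash
cat >> h.py <<'E'
def go(x,y,z,yaw,s=None):
    """print offset(cm, tool axes) and rot to reach TCP x,y,z pointing down, tool-x at world yaw deg"""
    s=s or sense(); q=s['ee_rot']; Rt=R.from_quat([q[1],q[2],q[3],q[0]])
    Rd=R.from_euler('z',yaw,degrees=True)*R.from_euler('x',180,degrees=True)
    d=(Rt.inv().apply(np.array([x,y,z])-s['eef_pos'])/10); r=(Rt.inv()*Rd).as_rotvec(degrees=True)
    print('offset',d.round(2).tolist(),'rot',r.round(2).tolist(),'t',round(s['time_s'],1)); return d,r
E
python3 - <<'E'
from h import *
t=ld('top')
for a,b in(((163.1,99.1),(166.9,167.6)),((273.5,85.4),(282.8,153.5))):
    p,q=plane(t,*a,60),plane(t,*b,60);d=p-q;print(p.round(),q.round(),np.degrees(np.arctan2(d[1],d[0])))
# cover corners at z=69
for a in((155+30/2.7,75+252/2.7),(155+347/2.7,75+213/2.7)): print(plane(t,*a,69).round())
print(sense()['eef_pos']); print(np.array(capture('wrist')['mount']).round(2).tolist())
go(430,10,330,2)
E
```

```text
[818. 359.  60.] [628. 339.  60.] 6.1518804851262185
[859.  59.  60.] [670.  31.  60.] 8.626363920065039
[624. 338.  69.]
[667.  28.  69.]
[ 174.95199402 -494.84106055  303.38391839]
[[0.0, -0.96, -0.29, 73.22], [1.0, -0.0, 0.0, -0.0], [-0.0, -0.29, 0.96, -70.78], [0.0, 0.0, 0.0, 1.0]]
offset [40.87, -39.1, -2.61] rot [-0.05, -0.0, 17.47] t 0.1
```

```bash
python3 - <<'E'
from h import *
go(500,60,330,8)
E
```

```text
offset [49.14, -41.48, -2.6] rot [-0.05, -0.01, 11.47] t 0.1
```

Emit:
step_arm(
  plan=[
    {"offset": [49.1, -41.5, -2.6], "rot": [0, 0, 11.5], "gripper": 8.54},
    {"offset": [49.1, -41.5, -2.6], "rot": [0, 0, 11.5], "gripper": 8.54},
    {"offset": [49.1, -41.5, -2.6], "rot": [0, 0, 11.5], "gripper": 8.54},
    {"offset": [49.1, -41.5, -2.6], "rot": [0, 0, 11.5], "gripper": 8.54},
    {"offset": [49.1, -41.5, -2.6], "rot": [0, 0, 11.5], "gripper": 8.54},
    {"offset": [49.1, -41.5, -2.6], "rot": [0, 0, 11.5], "gripper": 8.54},
    {"offset": [49.1, -41.5, -2.6], "rot": [0, 0, 11.5], "gripper": 8.54},
    {"offset": [49.1, -41.5, -2.6], "rot": [0, 0, 11.5], "gripper": 8.54},
    {"offset": [49.1, -41.5, -2.6], "rot": [0, 0, 11.5], "gripper": 8.54},
    {"offset": [49.1, -41.5, -2.6], "rot": [0, 0, 11.5], "gripper": 8.54},
    {"offset": [49.1, -41.5, -2.6], "rot": [0, 0, 11.5], "gripper": 8.54},
    {"offset": [49.1, -41.5, -2.6], "rot": [0, 0, 11.5], "gripper": 8.54},
  ],
)

```text
time_s: 1.35
eef_pos: [478.3, 24.7, 328.2]
ee_rot: [0.0, 0.998, 0.07, 0.0]
force: [1.1, -1.0, -0.3]
grip_width: 1.003
grip_force: 0.0
```

Emit:
step_arm(
  plan=[
    {"offset": [0, 0, 0], "rot": [0, 0, 0], "gripper": 8.54},
  ],
)

```text
time_s: 1.45
eef_pos: [479.0, 26.8, 327.9]
ee_rot: [-0.001, 0.997, 0.073, 0.0]
force: [-0.3, 0.1, -0.1]
grip_width: 0.997
grip_force: 0.0
```

```bash
python3 - <<'E'
from h import *
c=cap('wrist');save(c,'w1');print(c['s']['eef_pos'],c['s']['ee_rot'],cam(c)[0])
go(500,60,330,8)
print(proj(c,(511.3,14.5,108)))
E
```

```text
[478.95738762  26.79675767 327.87130496] [-5.12444435e-04  9.97361748e-01  7.25897232e-02  1.13262326e-04] 307.9597873757404
offset [2.67, -3.19, -0.23] rot [-0.02, 0.05, 0.23] t 1.5
(np.float64(296.2120507566598), np.float64(164.06329560975482))
```

View pics/w1.png

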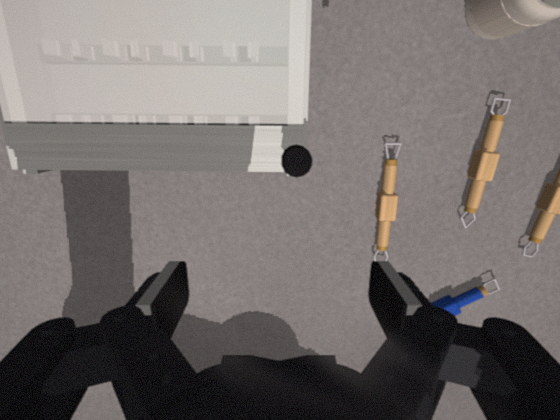

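The wrist view shows the knob at (297,160), with the rack square to the image. The three tools are at (387,206), (486,165) and (555,190), and the blue look-alike at (460,300).

```bash
python3 - <<'E'
from h import *
c=ld('wrist');g=(c['color'][140:182,275:320].max(2)<40).astype(np.uint8)
n,l,st,ce=cv2.connectedComponentsWithStats(g);i=1+st[1:,4].argmax();k=ce[i]+[275,140];print(k,st[i])
t=ld('top');P=[plane(c,*k,z).round(1) for z in(97,104,108)];print(P,dep(c,*k).round(1),tri(c,k,t,(287.47,211.76)))
# rack edges: front strip/wall edge lines -> yaw
for a,b in(((20,124),(290,124)),): pass
gr=cv2.cvtColor(c['color'],cv2.COLOR_RGB2GRAY).astype(float)
pts=[]
for u in range(30,240,10):
    col=np.diff(gr[105:140,u]); pts.append(plane(c,u,105.5+abs(col).argmax(),69)[:2])
pts=np.array(pts);f=np.polyfit(pts[:,1],pts[:,0],1);print('yaw',-np.degrees(np.arctan(f[0])),np.std(pts[:,0]-np.polyval(f,pts[:,1])))
p=plane(c,*k,104);go(p[0],p[1],200,8);go(p[0],p[1],151,8)
E
```

```text
[296.29646018 160.27728614] [  8   5  28  31 678]
[array([513.4,  14.2,  97. ]), array([514.3,  14.7, 104. ]), array([514.8,  15. , 108. ])] [514.9  15.1 108.7] (array([512.5023927 ,  14.55686574,  92.00319037]), np.float64(1.7013402900283572))
yaw 7.865152462065627 0.28167303268315
offset [3.45, 1.5, 12.76] rot [-0.02, 0.05, 0.23] t 1.5
offset [3.46, 1.5, 17.66] rot [-0.02, 0.05, 0.23] t 1.5
```

Emit:
step_arm(
  plan=[
    {"offset": [3.4, 1.5, 4.5], "rot": [0, 0, 0.2], "gripper": 8.54},
    {"offset": [3.4, 1.5, 8.5], "rot": [0, 0, 0.2], "gripper": 7},
    {"offset": [3.4, 1.5, 11], "rot": [0, 0, 0.2], "gripper": 6},
    {"offset": [3.4, 1.5, 11], "rot": [0, 0, 0.2], "gripper": 6},
  ],
  squeeze=40,
)

```text
time_s: 1.9
eef_pos: [511.8, 11.4, 215.0]
ee_rot: [-0.001, 0.998, 0.067, -0.004]
force: [0.1, 0.3, 1.1]
grip_width: 0.7
grip_force: 0.0
```

```bash
python3 - <<'E'
from h import *
s=sense();print(s['eef_pos']);go(513.5,14.6,151,7.9)
E
```

```text
[511.82572825  11.37435409 215.02725788]
offset [0.25, -0.28, 6.4] rot [-0.13, 0.4, -0.22] t 1.9
```

Emit:
step_arm(
  plan=[
    {"offset": [0.2, -0.2, 3], "rot": [0, 0, 0], "gripper": 6},
    {"offset": [0.2, -0.2, 6.4], "rot": [0, 0, 0], "gripper": 6},
    {"offset": [0.2, -0.2, 6.4], "rot": [0, 0, 0], "gripper": 6},
    {"offset": [0.2, -0.2, 6.4], "rot": [0, 0, 0], "gripper": 2},
    {"offset": [0.2, -0.2, 6.4], "rot": [0, 0, 0], "gripper": 2},
    {"offset": [0.2, -0.2, 6.4], "rot": [0, 0, 0], "gripper": 2},
    {"offset": [0.2, -0.2, 6.4], "rot": [0, 0, 0], "gripper": 2},
  ],
  squeeze=40,
)

```text
time_s: 2.6
eef_pos: [516.0, 15.1, 156.9]
ee_rot: [-0.0, 0.998, 0.068, 0.002]
force: [-1.5, 5.8, 8.3]
grip_width: 0.333
grip_force: 39.0
```

Emit:
step_arm(
  plan=[
    {"offset": [0, 0, -0.8], "rot": [0, 0, 0], "gripper": 2},
    {"offset": [0, 0, -1.4], "rot": [0, 0, 0], "gripper": 2},
    {"offset": [0, 0, -1.4], "rot": [0, 0, 0], "gripper": 2},
    {"offset": [0, 0, -1.4], "rot": [0, 0, 0], "gripper": 2},
  ],
)

```text
time_s: 3.0
eef_pos: [515.8, 15.1, 169.5]
ee_rot: [-0.0, 0.998, 0.068, 0.002]
force: [4.4, 4.9, -6.7]
grip_width: 0.338
grip_force: 39.9
```

```bash
python3 - <<'E'
from h import *
c=cap('wrist');save(c,'w2');print(c['s']['eef_pos'],c['s']['force'],c['s']['grip_width'])
E
```

```text
[515.76660301  15.10187852 169.49945544] [ 4.41194609  4.87266247 -6.65771715] 0.33783507456539563
```

View pics/w2.png

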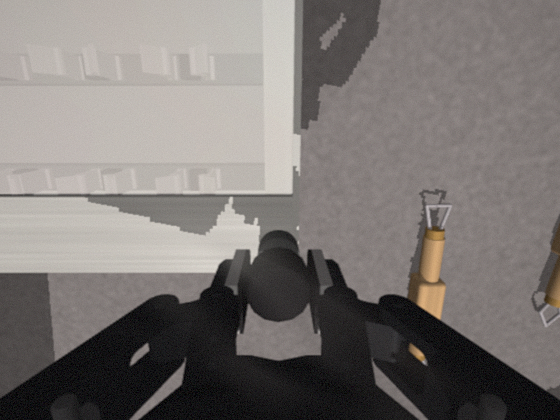

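The knob is held at (278,285) and lifted about 13 mm with 6.7 N, as the spring should give. Now I slide the cover open.

Emit:
step_arm(
  plan=[
    {"offset": [2, 0, 0], "rot": [0, 0, 0], "gripper": 2},
    {"offset": [5, 0, 0], "rot": [0, 0, 0], "gripper": 2},
    {"offset": [8, 0, 0], "rot": [0, 0, 0], "gripper": 2},
    {"offset": [11, 0, 0], "rot": [0, 0, 0], "gripper": 2},
    {"offset": [14, 0, 0], "rot": [0, 0, 0], "gripper": 2},
    {"offset": [17, 0, 0], "rot": [0, 0, 0], "gripper": 2},
    {"offset": [18.5, 0, 0], "rot": [0, 0, 0], "gripper": 2},
    {"offset": [18.7, 0, 0], "rot": [0, 0, 0], "gripper": 2},
    {"offset": [18.7, 0, 0], "rot": [0, 0, 0], "gripper": 2},
  ],
)

```text
time_s: 3.95
eef_pos: [699.7, 40.3, 167.6]
ee_rot: [-0.0, 0.998, 0.068, -0.002]
force: [-3.7, 2.9, -7.2]
grip_width: 0.334
grip_force: 40.2
```

Emit:
step_arm(
  plan=[
    {"offset": [-0.1, 0, 0.3], "rot": [0, 0, 0], "gripper": 2},
    {"offset": [-0.1, 0, 0.3], "rot": [0, 0, 0], "gripper": 6},
    {"offset": [-0.1, 0, 0.3], "rot": [0, 0, 0], "gripper": 6},
    {"offset": [-0.1, 0, 0.3], "rot": [0, 0, 0], "gripper": 6},
    {"offset": [-0.1, 0, -4], "rot": [0, 0, 0], "gripper": 6},
    {"offset": [-3, 0, -8], "rot": [0, 0, 0], "gripper": 6},
    {"offset": [-8, 0, -12], "rot": [0, 0, 0], "gripper": 6},
    {"offset": [-13, 0, -14], "rot": [0, 0, 0], "gripper": 6},
    {"offset": [-18, 2, -14], "rot": [0, 0, 0], "gripper": 6},
    {"offset": [-22, 2, -14], "rot": [0, 0, 0], "gripper": 6},
    {"offset": [-22, 2, -14], "rot": [0, 0, 0], "gripper": 6},
  ],
)

```text
time_s: 5.05
eef_pos: [481.3, -10.1, 308.7]
ee_rot: [0.0, 0.998, 0.067, -0.0]
force: [0.7, -0.1, -0.4]
grip_width: 0.705
grip_force: 0.0
```

```bash
python3 - <<'E'
from h import *
c=cap('wrist');save(c,'w3');print(c['s']['eef_pos'])
t=cap('top')
for n,c in(('w',c),('top',t)):
  for u,e,a,w in tools(c,100):
    p=plane(c,*u,11);q=[plane(c,*(u+k*e/2),11) for k in(-1,1)];d=q[1]-q[0];print(n,u.round(1),a,p.round(1),np.linalg.norm(d).round(),np.degrees(np.arctan(d[1]/d[0])).round(1),dep(c,*u)[2].round(1))
E
```

```text
[481.32717452 -10.14634561 308.7023701 ]
w [362. 205.] 1297.5 [ 463.  -118.1   11. ] 125.0 12.2 22.8
w [539.1 195.1] 1770.0 [ 504.7 -332.    11. ] 123.0 -3.0 22.8
w [463.2 160.3] 1739.5 [ 533.6 -226.    11. ] 125.0 3.2 23.0
top [515.1 378.5] 930.0 [  99.6 -574.7   11. ] 220.0 -47.8 56.1
top [414.5 220.5] 266.5 [ 501.4 -327.5   11. ] 122.0 -1.2 20.6
top [375.5 209. ] 248.5 [ 531.  -223.1   11. ] 120.0 -0.6 21.4
top [115.8 209.3] 1493.5 [519.1 492.6  11. ] 121.0 -42.8 5.2
```

View pics/w3.png

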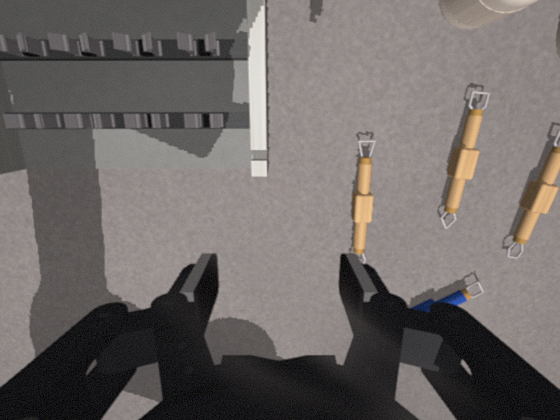

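The wrist view shows the clips exposed, with the front row at row 120 and the rear row at row 45. The right wall's front end is at (260,165), and the wooden tools are at (362,205), (463,160) and (539,195). I'll refine the nearest tool and the rack pose.

```bash
cat >> h.py <<'E'
def pca(c,near=None,amin=150,z=15):
    """wood tools: centre and yaw from mask points cast on plane z (z=15 ~ mean visible height)"""
    h=cv2.cvtColor(c['color'],cv2.COLOR_RGB2HSV)
    m=((h[...,0]>9)&(h[...,0]<28)&(h[...,1]>85)&(h[...,2]>60)).astype(np.uint8)
    m=cv2.morphologyEx(m,cv2.MORPH_CLOSE,np.ones((3,3)))
    n,l,st,ce=cv2.connectedComponentsWithStats(m); out=[]
    for i in range(1,n):
        if st[i,4]<amin: continue
        v,u=np.nonzero(l==i); P=np.array([plane(c,a,b,z)[:2] for a,b in zip(u,v)])
        mu=P.mean(0); w,V=np.linalg.eigh(np.cov((P-mu).T)); d=V[:,1]; d=d*np.sign(d[0])
        k=(P-mu)@d; n_=(P-mu)@np.array([-d[1],d[0]]); mid=mu+d*(k.max()+k.min())/2
        out.append((mid,np.degrees(np.arctan2(d[1],d[0])),np.ptp(k),np.ptp(n_),ce[i]))
    return out
E
python3 - <<'E'
from h import *
c=ld('wrist')
for z in (15,):
  for o in pca(c,amin=400,z=z): print([np.round(x,1) for x in o])
print('wall front-right corner z60',plane(c,268,176,60), 'expect',np.array([561,169])+R.from_euler('z',7.9,degrees=True).as_matrix()[:2,:2]@[-92,-154])
g=c['color'][0:180,0:300]; cv2.imwrite('pics/crop2.png',cv2.resize(g,(780,468),interpolation=2)[:,:,::-1])
E
```

```text
[array([ 530.7, -223.6]), np.float64(2.8), np.float64(122.6), np.float64(31.3), array([463.1, 160.2])]
[array([ 502.5, -328.1]), np.float64(-1.5), np.float64(122.5), np.float64(37.4), array([538.4, 196.4])]
[array([ 461.1, -117. ]), np.float64(8.3), np.float64(123.3), np.float64(25.0), array([361.9, 204.6])]
wall front-right corner z60 [492.96653298   2.09244728  60.        ] expect [491.03958947   3.81664443]
```

View pics/crop2.png

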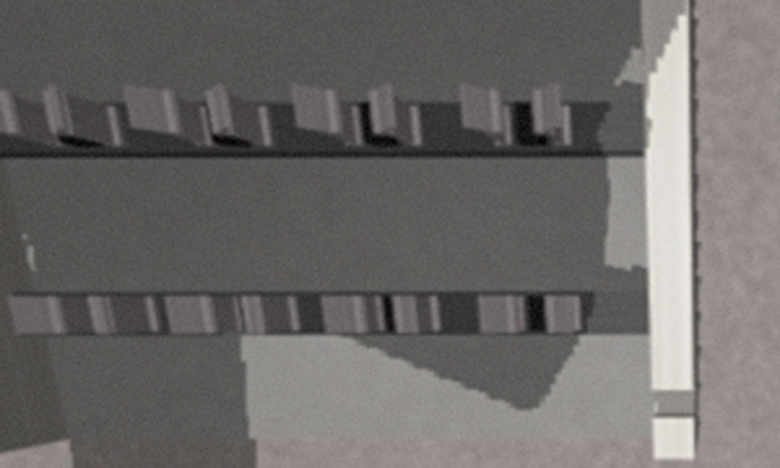

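Rack corner and knob agree with an origin of (562,169.5) and yaw 7.9° to about 2 mm. There are three wooden candidates and all are real tools. The blue one is the look-alike, and colour rules it out. I take A (461,-117) first.

```bash
python3 - <<'E'
from h import *
go(461,-117,160,8.3);go(461,-117,76,8.3)
E
```

```text
offset [-3.8, 10.27, 14.93] rot [0.06, -0.12, -0.59] t 5.2
offset [-3.82, 10.26, 23.33] rot [0.06, -0.12, -0.59] t 5.2
```

Emit:
step_arm(
  plan=[
    {"offset": [-2, 4, 2], "rot": [0, 0, -0.6], "gripper": 6},
    {"offset": [-3.8, 8, 6], "rot": [0, 0, -0.6], "gripper": 6},
    {"offset": [-3.8, 10.3, 10], "rot": [0, 0, -0.6], "gripper": 6},
    {"offset": [-3.8, 10.3, 14.9], "rot": [0, 0, -0.6], "gripper": 6},
    {"offset": [-3.8, 10.3, 14.9], "rot": [0, 0, -0.6], "gripper": 6},
    {"offset": [-3.8, 10.3, 14.9], "rot": [0, 0, -0.6], "gripper": 6},
  ],
  squeeze=60,
)

```text
time_s: 5.75
eef_pos: [462.5, -116.8, 159.5]
ee_rot: [-0.0, 0.997, 0.073, -0.0]
force: [-0.4, -0.2, 0.6]
grip_width: 0.705
grip_force: 0.0
```

```bash
python3 - <<'E'
from h import *
c=cap('wrist');print(c['s']['eef_pos'],np.round(c['s']['ee_rot'],3))
for o in pca(c,amin=400): print([np.round(x,1) for x in o])
o=min(pca(c,amin=400),key=lambda o:abs(o[4][0]-280));go(o[0][0],o[0][1],76,o[1])
go(461,-117,76,8.3)
E
```

```text
[ 462.45093227 -116.83814681  159.54836459] [-0.     0.997  0.073 -0.   ]
[array([ 530.6, -223.7]), np.float64(2.9), np.float64(124.3), np.float64(30.3), array([448.1, 140.3])]
[array([ 460.7, -117.5]), np.float64(8.2), np.float64(124.5), np.float64(21.7), array([278.9, 214. ])]
[array([ 480. , -319.6]), np.float64(14.5), np.float64(83.3), np.float64(23.6), array([548.2, 242.8])]
offset [-0.24, 0.02, 8.48] rot [0.08, -0.11, 0.26] t 5.8
offset [-0.2, -0.03, 8.48] rot [0.08, -0.11, 0.13] t 5.8
```

Emit:
step_arm(
  plan=[
    {"offset": [-0.2, 0, 4], "rot": [0, 0, 0], "gripper": 6},
    {"offset": [-0.2, 0, 7], "rot": [0, 0, 0], "gripper": 6},
    {"offset": [-0.2, 0, 8.4], "rot": [0, 0, 0], "gripper": 6},
    {"offset": [-0.2, 0, 8.4], "rot": [0, 0, 0], "gripper": 5},
    {"offset": [-0.2, 0, 8.4], "rot": [0, 0, 0], "gripper": 1},
    {"offset": [-0.2, 0, 8.4], "rot": [0, 0, 0], "gripper": 1},
    {"offset": [-0.2, 0, 8.4], "rot": [0, 0, 0], "gripper": 1},
    {"offset": [-0.2, 0, 8.4], "rot": [0, 0, 0], "gripper": 1},
    {"offset": [-0.2, 0, 8.4], "rot": [0, 0, 0], "gripper": 1},
  ],
  squeeze=60,
)

```text
time_s: 6.7
eef_pos: [460.6, -117.5, 77.2]
ee_rot: [0.001, 0.997, 0.073, 0.002]
force: [-0.7, 0.6, 9.0]
grip_width: 0.242
grip_force: 59.5
```

```bash
python3 - <<'E'
from h import *
s=sense();print(s['eef_pos'],s['force'],s['grip_width'])
go(s['eef_pos'][0],s['eef_pos'][1],180,7.9);go(574.4,80.4,180,7.9);go(574.4,80.4,140,7.9)
E
```

```text
[ 460.5741971  -117.47458258   77.24116501] [-0.72772709  0.58885659  9.00227518] 0.2419695146840095
offset [0.03, 0.02, -10.28] rot [0.13, -0.19, 0.48] t 6.7
offset [14.18, -17.89, -10.27] rot [0.13, -0.19, 0.48] t 6.7
offset [14.17, -17.9, -6.27] rot [0.13, -0.19, 0.48] t 6.7
```

Emit:
step_arm(
  plan=[
    {"offset": [0, 0, -4], "rot": [0, 0, 0], "gripper": 1},
    {"offset": [0, 0, -8], "rot": [0, 0, 0], "gripper": 1},
    {"offset": [2, -2, -10.3], "rot": [0, 0, 0.5], "gripper": 1},
    {"offset": [5, -6, -10.3], "rot": [0, 0, 0.5], "gripper": 1},
    {"offset": [8, -10, -10.3], "rot": [0, 0, 0.5], "gripper": 1},
    {"offset": [11, -14, -10.3], "rot": [0, 0, 0.5], "gripper": 1},
    {"offset": [14.2, -17.9, -10.3], "rot": [0, 0, 0.5], "gripper": 1},
    {"offset": [14.2, -17.9, -10.3], "rot": [0, 0, 0.5], "gripper": 1},
    {"offset": [14.2, -17.9, -10.3], "rot": [0, 0, 0.5], "gripper": 1},
  ],
)

```text
time_s: 7.6
eef_pos: [573.9, 81.4, 178.9]
ee_rot: [0.0, 0.998, 0.07, 0.0]
force: [-0.1, -1.2, -0.3]
grip_width: 0.239
grip_force: 59.1
```

```bash
python3 - <<'E'
from h import *
c=cap('wrist');save(c,'w4');print(c['s']['eef_pos'],c['s']['grip_width'])
for o in pca(c,amin=400,z=115): print([np.round(x,1) for x in o])
go(574.4,80.4,120,7.9)
E
```

```text
[573.93969641  81.39444593 178.89135742] 0.23877198969793778
[array([579.1,  82. ]), np.float64(7.9), np.float64(113.5), np.float64(22.8), array([278.3, 252.1])]
offset [0.07, 0.0, 5.88] rot [0.02, -0.03, -0.01] t 7.7
```

View pics/w4.png

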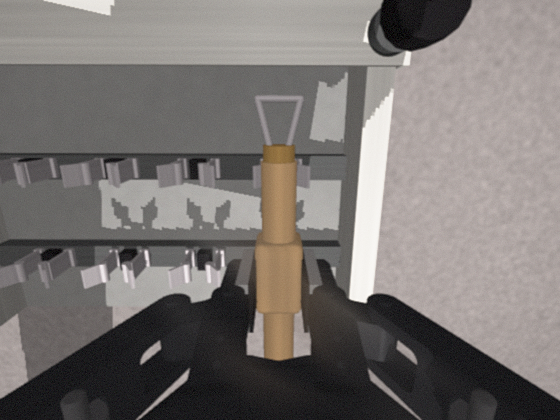

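The tool is held square at (279,275). The rear clips of places 0, 1 and 2 appear at (281,172), (190,172) and (100,172).

```bash
python3 - <<'E'
from h import *
c=ld('wrist');A=R.from_euler('z',-7.9,degrees=True).as_matrix()
for u in((281,172),(190,172),(100,172),(28,268)): 
    for z in(57,): print(u,(A@(plane(c,*u,z)-[562,169.5,0])).round(1))
print((A@(plane(c,280,154,22)-[562,169.5,0])).round(1),(A@(plane(c,280,241,22)-[562,169.5,0])).round(1), [dep(c,a,b)[2].round(1) for a,b in((262,172),(300,172),(180,172),(120,157))])
E
```

```text
(281, 172) [ 39.5 -90.7  57. ]
(190, 172) [ 39.4 -33.3  57. ]
(100, 172) [39.3 23.4 57. ]
(28, 268) [-27.7  84.2  57. ]
[ 46.7 -90.3  22. ] [-22.  -90.5  22. ] [np.float64(116.0), np.float64(55.4), np.float64(49.9), np.float64(23.1)]
```

Emit:
step_arm(
  plan=[
    {"offset": [0, 0.1, 3], "rot": [0, 0, 0], "gripper": 1},
    {"offset": [0, 0.1, 5], "rot": [0, 0, 0], "gripper": 1},
    {"offset": [0, 0.1, 5.8], "rot": [0, 0, 0], "gripper": 1},
    {"offset": [0, 0.1, 6.3], "rot": [0, 0, 0], "gripper": 1},
    {"offset": [0, 0.1, 6.7], "rot": [0, 0, 0], "gripper": 1},
    {"offset": [0, 0.1, 7.1], "rot": [0, 0, 0], "gripper": 1},
    {"offset": [0, 0.1, 7.3], "rot": [0, 0, 0], "gripper": 1},
    {"offset": [0, 0.1, 7.4], "rot": [0, 0, 0], "gripper": 1},
    {"offset": [0, 0.1, 7.4], "rot": [0, 0, 0], "gripper": 1},
  ],
)

```text
time_s: 8.55
eef_pos: [573.9, 79.1, 106.1]
ee_rot: [0.0, 0.998, 0.068, 0.0]
force: [-7.7, 0.5, 16.5]
grip_width: 0.238
grip_force: 61.4
```

Emit:
step_arm(
  plan=[
    {"offset": [0, 0, 0.1], "rot": [0, 0, 0], "gripper": 1},
    {"offset": [0, 0, 0], "rot": [0, 0, 0], "gripper": 4.2},
    {"offset": [0, 0, 0], "rot": [0, 0, 0], "gripper": 4.2},
    {"offset": [0, 0, -3], "rot": [0, 0, 0], "gripper": 4.2},
    {"offset": [0, 0, -7], "rot": [0, 0, 0], "gripper": 5},
    {"offset": [-2, 3, -11], "rot": [0, 0, 0], "gripper": 6},
    {"offset": [-3, 5, -14], "rot": [0, 0, 0], "gripper": 6},
    {"offset": [-4, 6, -16], "rot": [0, 0, 0], "gripper": 6},
    {"offset": [-4, 6, -16], "rot": [0, 0, 0], "gripper": 6},
    {"offset": [-4, 6, -16], "rot": [0, 0, 0], "gripper": 6},
  ],
)

```text
time_s: 9.55
eef_pos: [542.5, 14.6, 263.5]
ee_rot: [-0.0, 0.998, 0.068, -0.0]
force: [-0.1, 0.0, -0.3]
grip_width: 0.702
grip_force: 0.0
```

```bash
cat >> h.py <<'E'
def slotrep(c,z=40,amin=300):
    A=R.from_euler('z',-7.9,degrees=True).as_matrix()
    for o in pca(c,amin=amin,z=z):
        print('rack xy',(A[:2,:2]@(o[0]-[562,169.5])).round(1),'yaw',(o[1]-7.9).round(1),'len',o[2].round(),o[4].round(),'topz at grip',dep(c,*o[4])[2].round(1))
def heights(c,xy,yaw,zs=48):
    # depth heights along the tool axis
    d=np.array([np.cos(np.radians(yaw)),np.sin(np.radians(yaw))])
    r=[]
    for k in(-50,-24,0,24,50):
        p=np.append(xy+d*k,zs); u,v=proj(c,p)
        r.append(round(float(dep(c,u,v)[2]),1) if 0<=u<560 and 0<=v<420 else None)
    return r
E
python3 - <<'E'
from h import *
c=cap('wrist');save(c,'w5');print(c['s']['eef_pos']);slotrep(c)
print(heights(c,np.array([573.9,80.4]),7.9))
for o in pca(c,amin=300): print([np.round(x,1) for x in o])
go(530.6,-223.7,160,2.9)
E
```

```text
[542.49027048  14.60735258 263.52826175]
rack xy [ -0.1 -90.3] yaw -0.2 len 124.0 [214. 148.] topz at grip 50.7
rack xy [ -76.1 -366. ] yaw -4.5 len 115.0 [491. 224.] topz at grip 22.9
rack xy [-135.6 -446.2] yaw 7.9 len 74.0 [553. 286.] topz at grip 13.6
[48.0, 48.4, 51.0, 47.7, 47.5]
[array([570.8,  84.8]), np.float64(7.7), np.float64(134.7), np.float64(26.9), array([213.9, 147.7])]
[array([ 530.3, -222.9]), np.float64(3.4), np.float64(124.2), np.float64(34.2), array([491. , 224.3])]
[array([ 478.3, -317.9]), np.float64(15.8), np.float64(80.7), np.float64(20.5), array([553.2, 285.5])]
offset [-4.42, 23.49, 10.28] rot [-0.03, 0.1, 4.97] t 9.6
```

View pics/w5.png

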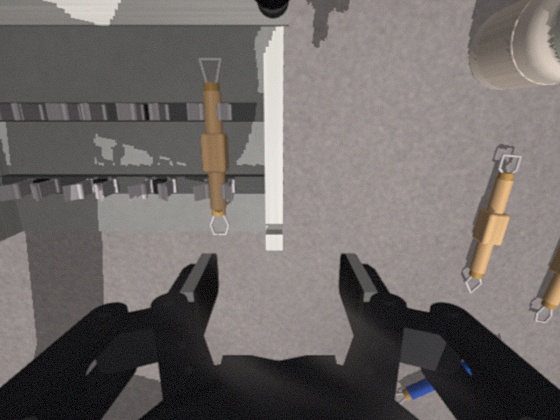

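The tool sits in place 0 with its handle tops at 48 mm at both ends, so its centre is at 40 mm and it is home. Next is tool B at (530.5,-223.5).

Emit:
step_arm(
  plan=[
    {"offset": [-1, 4.5, 0], "rot": [0, 0, 5], "gripper": 6},
    {"offset": [-2, 9, 0], "rot": [0, 0, 5], "gripper": 6},
    {"offset": [-3, 13.5, 2], "rot": [0, 0, 5], "gripper": 6},
    {"offset": [-4, 18, 5], "rot": [0, 0, 5], "gripper": 6},
    {"offset": [-4.4, 22, 8], "rot": [0, 0, 5], "gripper": 6},
    {"offset": [-4.4, 23.5, 10.3], "rot": [0, 0, 5], "gripper": 6},
    {"offset": [-4.4, 23.5, 10.3], "rot": [0, 0, 5], "gripper": 6},
    {"offset": [-4.4, 23.5, 10.3], "rot": [0, 0, 5], "gripper": 6},
  ],
)

```text
time_s: 10.4
eef_pos: [531.2, -223.3, 160.1]
ee_rot: [-0.001, 1.0, 0.025, -0.001]
force: [1.2, -0.3, 0.7]
grip_width: 0.703
grip_force: 0.0
```

```bash
python3 - <<'E'
from h import *
c=cap('wrist');print(c['s']['eef_pos'])
for o in pca(c,amin=400): print([np.round(x,1) for x in o])
o=min(pca(c,amin=400),key=lambda o:abs(o[4][0]-280));go(o[0][0],o[0][1],77,o[1])
E
```

```text
[ 531.19237657 -223.29451223  160.06991384]
[array([ 529.8, -224.8]), np.float64(2.9), np.float64(124.6), np.float64(21.8), array([280.4, 212.6])]
[array([ 513. , -329.8]), np.float64(-1.1), np.float64(104.0), np.float64(29.9), array([417.9, 245.3])]
offset [-0.18, 0.16, 8.42] rot [-0.02, 0.02, 0.03] t 10.4
```

Emit:
step_arm(
  plan=[
    {"offset": [-0.2, 0.1, 4], "rot": [0, 0, 0], "gripper": 6},
    {"offset": [-0.2, 0.1, 7], "rot": [0, 0, 0], "gripper": 6},
    {"offset": [-0.2, 0.1, 8.3], "rot": [0, 0, 0], "gripper": 6},
    {"offset": [-0.2, 0.1, 8.3], "rot": [0, 0, 0], "gripper": 5},
    {"offset": [-0.2, 0.1, 8.3], "rot": [0, 0, 0], "gripper": 1},
    {"offset": [-0.2, 0.1, 8.3], "rot": [0, 0, 0], "gripper": 1},
    {"offset": [-0.2, 0.1, 8.3], "rot": [0, 0, 0], "gripper": 1},
    {"offset": [-0.2, 0.1, 8.3], "rot": [0, 0, 0], "gripper": 1},
    {"offset": [-0.2, 0.1, 8.3], "rot": [0, 0, 0], "gripper": 1},
  ],
  squeeze=60,
)

```text
time_s: 11.35
eef_pos: [530.1, -225.5, 80.2]
ee_rot: [0.001, 1.0, 0.025, 0.002]
force: [-0.2, 1.8, 6.5]
grip_width: 0.24
grip_force: 60.3
```

```bash
python3 - <<'E'
from h import *
s=sense();print(s['eef_pos'],s['force'],s['grip_width'])
go(566.1,139.8,180,7.9)
E
```

```text
[ 530.1165794  -225.54359721   80.2150218 ] [-0.15499795  1.84437998  6.50749972] 0.23956597352716993
offset [5.46, -36.29, -10.03] rot [0.12, -0.17, -5.02] t 11.3
```

Emit:
step_arm(
  plan=[
    {"offset": [0, 0, -4], "rot": [0, 0, 0], "gripper": 1},
    {"offset": [0, 0, -8], "rot": [0, 0, 0], "gripper": 1},
    {"offset": [0.5, -3, -10], "rot": [0, 0, -1], "gripper": 1},
    {"offset": [1, -7, -10], "rot": [0, 0, -2], "gripper": 1},
    {"offset": [2, -11.5, -10], "rot": [0, 0, -3], "gripper": 1},
    {"offset": [2.5, -16, -10], "rot": [0, 0, -5], "gripper": 1},
    {"offset": [3, -20.5, -10], "rot": [0, 0, -5], "gripper": 1},
    {"offset": [4, -25, -10], "rot": [0, 0, -5], "gripper": 1},
    {"offset": [5, -29.5, -10], "rot": [0, 0, -5], "gripper": 1},
    {"offset": [5.5, -34, -10], "rot": [0, 0, -5], "gripper": 1},
    {"offset": [5.5, -36.3, -10], "rot": [0, 0, -5], "gripper": 1},
    {"offset": [5.5, -36.3, -10], "rot": [0, 0, -5], "gripper": 1},
  ],
)

```text
time_s: 12.55
eef_pos: [565.6, 143.0, 178.9]
ee_rot: [-0.0, 0.998, 0.071, 0.001]
force: [-0.2, -0.5, -0.3]
grip_width: 0.244
grip_force: 38.5
```

Emit:
step_arm(
  plan=[
    {"offset": [0, 0, 0], "rot": [0, 0, 0], "gripper": 1},
  ],
)

```text
time_s: 12.65
eef_pos: [566.0, 140.0, 178.7]
ee_rot: [0.0, 0.998, 0.069, 0.0]
force: [0.7, -0.4, -0.9]
grip_width: 0.247
grip_force: 38.5
```

```bash
python3 - <<'E'
from h import *
c=cap('wrist');save(c,'w6');print(c['s']['eef_pos'],c['s']['grip_width'])
for o in pca(c,amin=400,z=110): print([np.round(x,1) for x in o])
print(heights(c,c['s']['eef_pos'][:2],7.9,118))
go(566.1,139.8,120,7.9)
E
```

```text
[566.02120086 140.03396245 178.72968467] 0.24741836506566423
[array([594.4, 102. ]), np.float64(8.1), np.float64(84.2), np.float64(17.6), array([365.2, 217. ])]
[array([568.8, 140.3]), np.float64(8.0), np.float64(117.5), np.float64(24.4), array([278.3, 251.6])]
[181.8, 117.9, 122.0, 118.7, 118.2]
offset [-0.0, -0.05, 5.87] rot [0.02, -0.04, -0.06] t 12.7
```

The grip has slackened to 38 N, but the tool still hangs level with its centre at 110 mm. I squeeze again and carry on.

Emit:
step_arm(
  plan=[
    {"offset": [0, 0, 1], "rot": [0, 0, 0], "gripper": 0.5},
    {"offset": [0, 0, 3], "rot": [0, 0, 0], "gripper": 0.5},
    {"offset": [0, 0, 4.7], "rot": [0, 0, 0], "gripper": 0.5},
    {"offset": [0, 0, 5.5], "rot": [0, 0, 0], "gripper": 0.5},
    {"offset": [0, 0, 6], "rot": [0, 0, 0], "gripper": 0.5},
    {"offset": [0, 0, 6.4], "rot": [0, 0, 0], "gripper": 0.5},
    {"offset": [0, 0, 6.8], "rot": [0, 0, 0], "gripper": 0.5},
    {"offset": [0, 0, 7.1], "rot": [0, 0, 0], "gripper": 0.5},
    {"offset": [0, 0, 7.15], "rot": [0, 0, 0], "gripper": 0.5},
    {"offset": [0, 0, 7.15], "rot": [0, 0, 0], "gripper": 0.5},
  ],
  squeeze=65,
)

```text
time_s: 13.7
eef_pos: [566.2, 139.6, 109.0]
ee_rot: [0.0, 0.998, 0.069, 0.0]
force: [-10.0, -3.0, 23.2]
grip_width: 0.238
grip_force: 67.8
```

Emit:
step_arm(
  plan=[
    {"offset": [0, 0, -0.1], "rot": [0, 0, 0], "gripper": 4.2},
    {"offset": [0, 0, -0.1], "rot": [0, 0, 0], "gripper": 4.2},
    {"offset": [0, 0, -0.1], "rot": [0, 0, 0], "gripper": 4.2},
    {"offset": [0, 0, -3], "rot": [0, 0, 0], "gripper": 4.2},
    {"offset": [0, 0, -7], "rot": [0, 0, 0], "gripper": 5},
    {"offset": [-1, 3, -11], "rot": [0, 0, 0], "gripper": 6},
    {"offset": [-3, 7, -15], "rot": [0, 0, 0], "gripper": 6},
    {"offset": [-5, 11, -17], "rot": [0, 0, 0], "gripper": 6},
    {"offset": [-6, 14, -17], "rot": [0, 0, 0], "gripper": 6},
    {"offset": [-6, 14, -17], "rot": [0, 0, 0], "gripper": 6},
    {"offset": [-6, 14, -17], "rot": [0, 0, 0], "gripper": 6},
  ],
)

```text
time_s: 14.8
eef_pos: [525.6, -7.2, 276.4]
ee_rot: [-0.0, 0.998, 0.068, -0.0]
force: [0.2, 0.7, 0.2]
grip_width: 0.701
grip_force: 0.0
```

```bash
python3 - <<'E'
from h import *
c=cap('wrist');save(c,'w7');print(c['s']['eef_pos']);slotrep(c)
print(heights(c,np.array([573.9,80.4]),7.9),heights(c,np.array([566.1,139.8]),7.9))
for o in pca(c,amin=300): print([np.round(x,1) for x in o])
t=cap('top')
for o in pca(t,amin=100): print('top',[np.round(x,1) for x in o])
go(502.3,-328,160,-1.3)
E
```

```text
[525.63720899  -7.23172212 276.39757769]
rack xy [  0.7 -29. ] yaw 0.0 len 123.0 [132. 125.] topz at grip 51.9
rack xy [  0.5 -90.1] yaw -0.2 len 123.0 [195. 125.] topz at grip 52.4
rack xy [-120.8 -457.5] yaw -4.7 len 105.0 [543. 249.] topz at grip 19.6
[48.9, 47.5, 51.6, 48.4, 48.9] [48.5, 49.8, 53.0, 48.8, 48.2]
[array([564.1, 152.1]), np.float64(7.9), np.float64(133.5), np.float64(31.0), array([131.7, 125.3])]
[array([573. ,  86.6]), np.float64(7.7), np.float64(133.4), np.float64(27.5), array([195.1, 125.3])]
[array([ 497.6, -324.9]), np.float64(3.2), np.float64(113.6), np.float64(39.0), array([543.3, 248.7])]
top [array([569.7, 146.3]), np.float64(8.1), np.float64(124.3), np.float64(22.8), array([240.5, 192.7])]
top [array([518.9, 490.6]), np.float64(76.8), np.float64(123.3), np.float64(122.4), array([115.7, 209.2])]
top [array([ 501.7, -326.3]), np.float64(-1.7), np.float64(121.7), np.float64(24.2), array([414.5, 220.1])]
top [array([ 108.7, -560.4]), np.float64(-42.4), np.float64(216.7), np.float64(108.0), array([507.6, 378.2])]
offset [-6.75, 31.57, 11.59] rot [-0.03, 0.05, 9.21] t 14.9
```

Places 0 and 1 are both home, with handle tops at about 48 mm. Tool C has not moved and lies at (502,-327).

Emit:
step_arm(
  plan=[
    {"offset": [-1, 4.5, 0], "rot": [0, 0, 4], "gripper": 6},
    {"offset": [-2, 9, 0], "rot": [0, 0, 9], "gripper": 6},
    {"offset": [-3, 13.5, 0], "rot": [0, 0, 9], "gripper": 6},
    {"offset": [-4, 18, 2], "rot": [0, 0, 9], "gripper": 6},
    {"offset": [-5, 22, 5], "rot": [0, 0, 9], "gripper": 6},
    {"offset": [-6, 26, 8], "rot": [0, 0, 9.2], "gripper": 6},
    {"offset": [-6.8, 30, 10], "rot": [0, 0, 9.2], "gripper": 6},
    {"offset": [-6.8, 31.5, 11.6], "rot": [0, 0, 9.2], "gripper": 6},
    {"offset": [-6.8, 31.5, 11.6], "rot": [0, 0, 9.2], "gripper": 6},
    {"offset": [-6.8, 31.5, 11.6], "rot": [0, 0, 9.2], "gripper": 6},
  ],
)

```text
time_s: 15.9
eef_pos: [502.1, -326.9, 160.4]
ee_rot: [-0.0, 1.0, -0.011, -0.0]
force: [0.6, 0.2, -0.2]
grip_width: 0.701
grip_force: 0.0
```

```bash
python3 - <<'E'
from h import *
c=cap('wrist');print(c['s']['eef_pos'])
for o in pca(c,amin=400): print([np.round(x,1) for x in o])
o=min(pca(c,amin=400),key=lambda o:abs(o[4][0]-280));go(o[0][0],o[0][1],77,o[1])
E
```

```text
[ 502.07239075 -326.89422688  160.42575287]
[array([ 501.5, -330.2]), np.float64(-2.5), np.float64(124.5), np.float64(22.1), array([283.1, 211.3])]
offset [-0.07, 0.34, 8.42] rot [0.0, -0.02, 1.24] t 15.9
```

Emit:
step_arm(
  plan=[
    {"offset": [-0.1, 0.3, 4], "rot": [0, 0, 1.2], "gripper": 6},
    {"offset": [-0.1, 0.3, 7], "rot": [0, 0, 1.2], "gripper": 6},
    {"offset": [-0.1, 0.3, 8.4], "rot": [0, 0, 1.2], "gripper": 6},
    {"offset": [-0.1, 0.3, 8.4], "rot": [0, 0, 1.2], "gripper": 5},
    {"offset": [-0.1, 0.3, 8.4], "rot": [0, 0, 1.2], "gripper": 1},
    {"offset": [-0.1, 0.3, 8.4], "rot": [0, 0, 1.2], "gripper": 1},
    {"offset": [-0.1, 0.3, 8.4], "rot": [0, 0, 1.2], "gripper": 1},
    {"offset": [-0.1, 0.3, 8.4], "rot": [0, 0, 1.2], "gripper": 1},
    {"offset": [-0.1, 0.3, 8.4], "rot": [0, 0, 1.2], "gripper": 1},
  ],
  squeeze=60,
)

```text
time_s: 16.85
eef_pos: [501.2, -331.6, 78.8]
ee_rot: [0.001, 1.0, -0.022, 0.001]
force: [-0.2, 1.3, 6.3]
grip_width: 0.238
grip_force: 60.5
```

```bash
python3 - <<'E'
from h import *
s=sense();print(s['eef_pos'],s['force'],s['grip_width'])
go(557.9,199.2,180,7.9)
E
```

```text
[ 501.20666772 -331.59635106   78.78304675] [-0.23924604  1.26358464  6.2785251 ] 0.23753271855736316
offset [3.35, -53.26, -10.23] rot [0.14, -0.15, -10.42] t 16.9
```

Emit:
step_arm(
  plan=[
    {"offset": [0, 0, -4], "rot": [0, 0, 0], "gripper": 1},
    {"offset": [0, 0, -8], "rot": [0, 0, 0], "gripper": 1},
    {"offset": [0, -3, -10.2], "rot": [0, 0, -1], "gripper": 1},
    {"offset": [0.5, -7, -10.2], "rot": [0, 0, -3], "gripper": 1},
    {"offset": [1, -11.5, -10.2], "rot": [0, 0, -5], "gripper": 1},
    {"offset": [1, -16, -10.2], "rot": [0, 0, -7], "gripper": 1},
    {"offset": [1.5, -20.5, -10.2], "rot": [0, 0, -9], "gripper": 1},
    {"offset": [2, -25, -10.2], "rot": [0, 0, -10.4], "gripper": 1},
    {"offset": [2, -29.5, -10.2], "rot": [0, 0, -10.4], "gripper": 1},
    {"offset": [2.5, -34, -10.2], "rot": [0, 0, -10.4], "gripper": 1},
    {"offset": [3, -38.5, -10.2], "rot": [0, 0, -10.4], "gripper": 1},
    {"offset": [3, -43, -10.2], "rot": [0, 0, -10.4], "gripper": 1},
  ],
)

```text
time_s: 18.05
eef_pos: [549.7, 99.0, 179.7]
ee_rot: [0.0, 0.998, 0.069, 0.001]
force: [1.0, -1.0, -0.8]
grip_width: 0.238
grip_force: 59.6
```

```bash
python3 - <<'E'
from h import *
go(557.9,199.2,180,7.9)
E
```

```text
offset [2.18, -9.81, -0.03] rot [0.02, -0.11, -0.04] t 18.1
```

Emit:
step_arm(
  plan=[
    {"offset": [1, -4.5, 0], "rot": [0, 0, 0], "gripper": 1},
    {"offset": [2.2, -8, 0], "rot": [0, 0, 0], "gripper": 1},
    {"offset": [2.2, -9.7, 0], "rot": [0, 0, 0], "gripper": 1},
    {"offset": [2.2, -9.7, 0], "rot": [0, 0, 0], "gripper": 1},
    {"offset": [2.2, -9.7, 0], "rot": [0, 0, 0], "gripper": 1},
  ],
)

```text
time_s: 18.55
eef_pos: [557.8, 195.5, 178.9]
ee_rot: [0.0, 0.998, 0.069, 0.0]
force: [-0.5, 0.8, 0.2]
grip_width: 0.24
grip_force: 59.6
```

```bash
python3 - <<'E'
from h import *
c=cap('wrist');print(c['s']['eef_pos'],c['s']['grip_width'])
for o in pca(c,amin=400,z=110): print([np.round(x,1) for x in o])
print(heights(c,c['s']['eef_pos'][:2],7.9,118))
go(557.9,199.2,107.6,7.9)
E
```

```text
[557.81965485 195.45573065 178.9354732 ] 0.23952279063506693
[array([586.4, 160.7]), np.float64(8.4), np.float64(84.6), np.float64(17.6), array([358.4, 215.2])]
[array([592., 120.]), np.float64(8.5), np.float64(84.6), np.float64(21.1), array([444.4, 215.5])]
[array([560.8, 195.7]), np.float64(8.0), np.float64(118.6), np.float64(24.5), array([278.3, 250.8])]
[182.0, 119.5, 122.9, 118.4, 120.6]
offset [0.05, -0.42, 7.13] rot [0.02, -0.01, -0.09] t 18.6
```

Emit:
step_arm(
  plan=[
    {"offset": [0, -0.4, 1.5], "rot": [0, 0, 0], "gripper": 0.5},
    {"offset": [0, -0.4, 3.5], "rot": [0, 0, 0], "gripper": 0.5},
    {"offset": [0, -0.4, 5], "rot": [0, 0, 0], "gripper": 0.5},
    {"offset": [0, -0.4, 5.7], "rot": [0, 0, 0], "gripper": 0.5},
    {"offset": [0, -0.4, 6.2], "rot": [0, 0, 0], "gripper": 0.5},
    {"offset": [0, -0.4, 6.6], "rot": [0, 0, 0], "gripper": 0.5},
    {"offset": [0, -0.4, 7], "rot": [0, 0, 0], "gripper": 0.5},
    {"offset": [0, -0.4, 7.2], "rot": [0, 0, 0], "gripper": 0.5},
    {"offset": [0, -0.4, 7.25], "rot": [0, 0, 0], "gripper": 0.5},
    {"offset": [0, -0.4, 7.25], "rot": [0, 0, 0], "gripper": 0.5},
  ],
  squeeze=65,
)

```text
time_s: 19.6
eef_pos: [557.7, 199.3, 107.7]
ee_rot: [0.001, 0.998, 0.068, 0.0]
force: [-4.3, -4.7, 12.5]
grip_width: 0.236
grip_force: 67.1
```

Emit:
step_arm(
  plan=[
    {"offset": [0, 0, -0.1], "rot": [0, 0, 0], "gripper": 4.2},
    {"offset": [0, 0, -0.1], "rot": [0, 0, 0], "gripper": 4.2},
    {"offset": [0, 0, -0.1], "rot": [0, 0, 0], "gripper": 4.2},
    {"offset": [0, 0, -3], "rot": [0, 0, 0], "gripper": 4.2},
    {"offset": [0, 0, -7], "rot": [0, 0, 0], "gripper": 5},
    {"offset": [-1, 3, -11], "rot": [0, 0, 0], "gripper": 6},
    {"offset": [-1, 7, -15], "rot": [0, 0, 0], "gripper": 6},
    {"offset": [-1, 10, -16], "rot": [0, 0, 0], "gripper": 6},
    {"offset": [-1, 10, -16], "rot": [0, 0, 0], "gripper": 6},
    {"offset": [-1, 10, -16], "rot": [0, 0, 0], "gripper": 6},
  ],
)

```text
time_s: 20.6
eef_pos: [561.1, 99.5, 265.8]
ee_rot: [-0.0, 0.998, 0.068, -0.0]
force: [-0.6, 0.4, 0.1]
grip_width: 0.697
grip_force: 0.0
```

```bash
python3 - <<'E'
from h import *
c=cap('wrist');save(c,'w8');print(c['s']['eef_pos']);slotrep(c)
print(*[heights(c,np.array(p),7.9) for p in((573.9,80.4),(566.1,139.8),(557.9,199.2))])
t=cap('top');save(t,'top2')
for o in pca(t,amin=100): print('top',[np.round(x,1) for x in o])
g=(c['color'][0:140,200:560].max(2)<40).astype(np.uint8)
n,l,st,ce=cv2.connectedComponentsWithStats(g)
for i in range(1,n):
    if st[i,4]>300: k=ce[i]+[200,0];print(k,st[i],plane(c,*k,114).round(1))
go(697,39.5,220,7.9)
cv2.imwrite('pics/top2c.png',np.hstack([c['color'],cv2.resize(t['color'][70:270,150:330],(378,420))])[:,:,::-1][:,:938][:, ::1] if 0 else cv2.resize(np.hstack([c['color'],cv2.resize(t['color'][70:270,150:330],(378,420))]),(798,357))[:,:,::-1])
E
```

```text
[561.06316504  99.49850063 265.8107491 ]
rack xy [-0.4 30.9] yaw -0.3 len 124.0 [176. 179.] topz at grip 52.4
rack xy [ -0.5 -29.8] yaw -0.0 len 124.0 [238. 179.] topz at grip 51.9
rack xy [ -1.2 -91.2] yaw -0.0 len 125.0 [301. 180.] topz at grip 52.4
[48.8, 49.5, 52.1, 48.3, 49.1] [49.7, 49.3, 53.5, 48.8, 47.6] [49.6, 49.6, 52.1, 48.5, 49.6]
top [array([518.9, 490.4]), np.float64(76.6), np.float64(123.8), np.float64(122.4), array([115.8, 209.2])]
top [array([ 108.7, -560.5]), np.float64(-42.5), np.float64(216.7), np.float64(107.9), array([507.6, 378.2])]
[395.61262626  30.99646465] [ 170    4   52   54 1980] [696.   41.7 114. ]
offset [12.66, 7.93, 4.48] rot [-0.03, 0.11, 0.01] t 20.7
```

View pics/top2c.png

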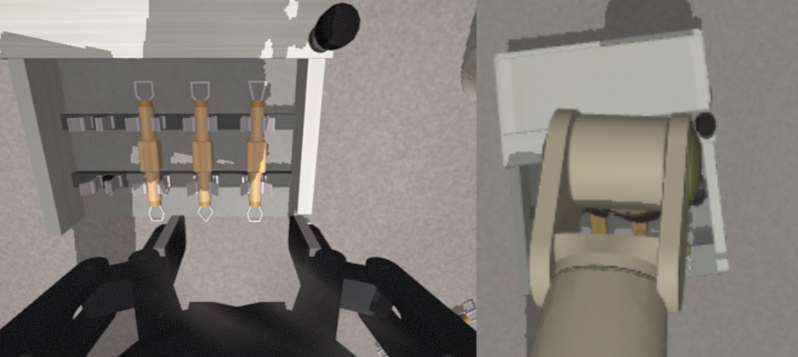

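All three tools are home: handle tops are at 48–49 mm at both ends, in places 0–2. The knob is at (395,31). Something brown shows at the lower right, so I check it isn't a fourth tool.

```bash
python3 - <<'E'
from h import *
c=ld('wrist');t=ld('top')
print(plane(c,548,364,8),plane(c,447,412,8)); 
for p in((381,287),(403,268),(358,304)): print(p,plane(t,*p,8).round())
s=cap('scene')
for n,k in(('top',t),('scene',s)):
    h=cv2.cvtColor(k['color'],cv2.COLOR_RGB2HSV); m=((h[...,0]>105)&(h[...,0]<130)&(h[...,1]>150)).astype(np.uint8)
    N,l,st,ce=cv2.connectedComponentsWithStats(m)
    for i in range(1,N):
        if 40<st[i,4]<800: print(n,ce[i].round(),plane(k,*ce[i],11).round())
for o in pca(s,amin=80): print('scene',[np.round(x,1) for x in o])
cv2.imwrite('pics/crop3.png',cv2.resize(c['color'][320:420,410:560],(750,500))[:,:,::-1])
E
```

```text
[ 373.29334951 -283.39950201    8.        ] [ 275.91919421 -175.97980127    8.        ]
(381, 287) [ 323. -236.    8.]
(403, 268) [ 374. -295.    8.]
(358, 304) [ 277. -175.    8.]
top [381. 287.] [ 322. -236.   11.]
scene [array([-1334. ,  -595.3]), np.float64(-47.1), np.float64(166.0), np.float64(57.5), array([481.8,   1.8])]
scene [array([-605.3, -901. ]), np.float64(-33.1), np.float64(313.0), np.float64(230.1), array([342.3,  16.6])]
scene [array([-718.5, -190.6]), np.float64(28.0), np.float64(326.0), np.float64(49.4), array([468.1,  71.5])]
scene [array([-754.4, -112.5]), np.float64(26.7), np.float64(184.2), np.float64(27.0), array([487.8,  75.4])]
scene [array([  87., -563.]), np.float64(-33.9), np.float64(221.8), np.float64(185.7), array([271.5,  91.7])]
scene [array([561.1,  61.2]), np.float64(8.8), np.float64(130.3), np.float64(34.1), array([275.3, 233.2])]
scene [array([554.5, 123. ]), np.float64(9.1), np.float64(130.5), np.float64(30.8), array([289. , 244.3])]
scene [array([547.4, 184.3]), np.float64(9.4), np.float64(131.7), np.float64(30.7), array([303.2, 255.9])]
scene [array([502.6, 462.7]), np.float64(19.8), np.float64(127.8), np.float64(122.2), array([379.1, 311.6])]
```

View pics/crop3.png

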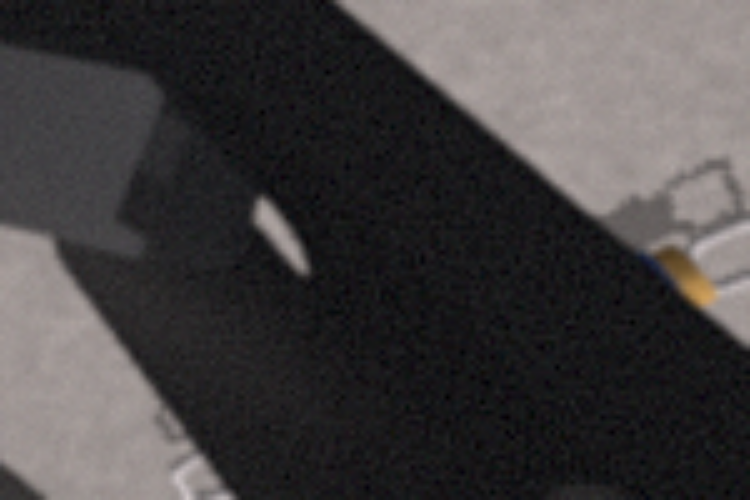

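The crop shows a blue end with a brass ferrule, which is the look-alike where it always was. All three tools are stowed, so I now take the knob to close the cover.

Emit:
step_arm(
  plan=[
    {"offset": [4, 2.5, 0], "rot": [0, 0, 0], "gripper": 6},
    {"offset": [8, 5, 1], "rot": [0, 0, 0], "gripper": 6},
    {"offset": [12, 7.7, 2], "rot": [0, 0, 0], "gripper": 6},
    {"offset": [12.8, 7.8, 4], "rot": [0, 0, 0], "gripper": 6},
    {"offset": [12.8, 7.8, 4.5], "rot": [0, 0, 0], "gripper": 6},
    {"offset": [12.8, 7.8, 4.5], "rot": [0, 0, 0], "gripper": 6},
  ],
  squeeze=40,
)

```text
time_s: 21.35
eef_pos: [697.8, 41.3, 219.7]
ee_rot: [-0.0, 0.998, 0.069, -0.002]
force: [0.0, -0.4, 0.2]
grip_width: 0.702
grip_force: 0.0
```

```bash
python3 - <<'E'
from h import *
c=cap('wrist');print(c['s']['eef_pos']);print('expected knob px',proj(c,(697.5,40.8,118)))
go(697.5,40.8,166,7.9)
E
```

```text
[697.81834041  41.25557915 219.73258545]
expected knob px (np.float64(278.9872159392132), np.float64(242.91179133021876))
offset [-0.05, 0.04, 5.54] rot [-0.02, 0.04, 0.05] t 21.4
```

Emit:
step_arm(
  plan=[
    {"offset": [0, 0, 3], "rot": [0, 0, 0], "gripper": 6},
    {"offset": [0, 0, 5.4], "rot": [0, 0, 0], "gripper": 6},
    {"offset": [0, 0, 5.4], "rot": [0, 0, 0], "gripper": 5},
    {"offset": [0, 0, 5.4], "rot": [0, 0, 0], "gripper": 2},
    {"offset": [0, 0, 5.4], "rot": [0, 0, 0], "gripper": 2},
    {"offset": [0, 0, 5.4], "rot": [0, 0, 0], "gripper": 2},
    {"offset": [0, 0, 5.4], "rot": [0, 0, 0], "gripper": 2},
    {"offset": [0, 0, 5.1], "rot": [0, 0, 0], "gripper": 2},
    {"offset": [0, 0, 5.1], "rot": [0, 0, 0], "gripper": 2},
  ],
  squeeze=40,
)

```text
time_s: 22.3
eef_pos: [698.6, 40.3, 170.2]
ee_rot: [-0.0, 0.998, 0.069, 0.0]
force: [1.2, 1.8, -7.8]
grip_width: 0.333
grip_force: 39.9
```

Emit:
step_arm(
  plan=[
    {"offset": [-2, 0, 0], "rot": [0, 0, 0], "gripper": 2},
    {"offset": [-5, 0, 0], "rot": [0, 0, 0], "gripper": 2},
    {"offset": [-8, 0, 0], "rot": [0, 0, 0], "gripper": 2},
    {"offset": [-11, 0, 0], "rot": [0, 0, 0], "gripper": 2},
    {"offset": [-14, 0, 0], "rot": [0, 0, 0], "gripper": 2},
    {"offset": [-16.5, 0, 0], "rot": [0, 0, 0], "gripper": 2},
    {"offset": [-18, 0, 0], "rot": [0, 0, 0], "gripper": 2},
    {"offset": [-18.7, 0, 0], "rot": [0, 0, 0], "gripper": 2},
    {"offset": [-18.7, 0, 0], "rot": [0, 0, 0], "gripper": 2},
    {"offset": [-18.7, 0, 0], "rot": [0, 0, 0], "gripper": 2},
  ],
)

```text
time_s: 23.3
eef_pos: [515.1, 15.0, 171.0]
ee_rot: [-0.0, 0.998, 0.068, 0.003]
force: [10.4, 8.8, -6.5]
grip_width: 0.33
grip_force: 40.1
```

Against the shut stop (+10 N). I lower the knob while holding it, then let go.

Emit:
step_arm(
  plan=[
    {"offset": [0, 0, 0.6], "rot": [0, 0, 0], "gripper": 2},
    {"offset": [0, 0, 1.3], "rot": [0, 0, 0], "gripper": 2},
    {"offset": [0, 0, 1.3], "rot": [0, 0, 0], "gripper": 2},
    {"offset": [0, 0, 1.3], "rot": [0, 0, 0], "gripper": 6},
    {"offset": [0, 0, 1.3], "rot": [0, 0, 0], "gripper": 6},
    {"offset": [0, 0, 1.3], "rot": [0, 0, 0], "gripper": 6},
    {"offset": [0, 0, -3], "rot": [0, 0, 0], "gripper": 6},
    {"offset": [-1, 0, -7], "rot": [0, 0, 0], "gripper": 6},
    {"offset": [-3, 0, -11], "rot": [0, 0, 0], "gripper": 6},
    {"offset": [-5, 0, -15], "rot": [0, 0, 0], "gripper": 6},
    {"offset": [-6, 0, -16], "rot": [0, 0, 0], "gripper": 6},
    {"offset": [-6, 0, -16], "rot": [0, 0, 0], "gripper": 6},
  ],
)

```text
time_s: 24.5
eef_pos: [453.6, 6.0, 331.4]
ee_rot: [0.001, 0.998, 0.068, 0.001]
force: [-0.5, -0.2, -0.9]
grip_width: 0.706
grip_force: 0.0
```

```bash
python3 - <<'E'
from h import *
c=cap('wrist');t=cap('top');s=cap('scene');print(c['s']['eef_pos'],c['s']['force'])
b=proj(c,(513.5,14.6,108));x,y=int(b[0]),int(b[1]);x0,y0=x-35,y-35
g=(c['color'][y0:y0+70,x0:x0+70].max(2)<40).astype(np.uint8)
n,l,st,ce=cv2.connectedComponentsWithStats(g);i=1+st[1:,4].argmax();k=ce[i]+[x0,y0]
print(b,k,st[i],'top z',dep(c,*k).round(1),plane(c,*k,108).round(1))
cv2.imwrite('pics/end.png',cv2.resize(np.hstack([c['color'],s['color']]),(800,300))[:,:,::-1])
E
```

```text
[453.59172398   5.97548467 331.38037731] [-0.49197339 -0.24462028 -0.86888398]
(np.float64(277.41917748173864), np.float64(131.42982727952477)) [277.13589365 130.72230428] [ 21  20  29  30 677] top z [514.2  15.  109.7] [514.1  14.9 108. ]
```

View pics/end.png

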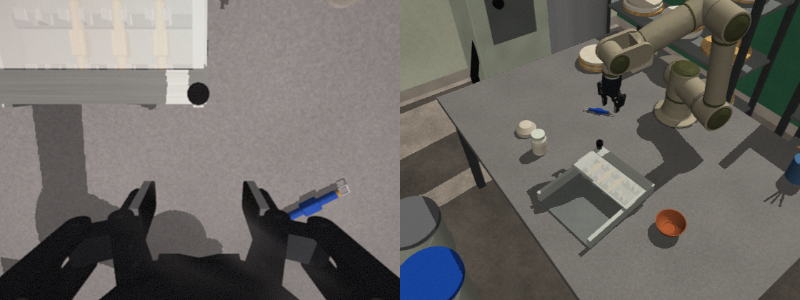

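The cover is shut over the three tools and the knob top reads 109.7 mm (108.7 mm at the start), so the plunger is home. The jar, bowl, form and blue tool are where they were.

```bash
python3 -c "
from rig import *
print(finish_job())"
```

```text
the job is handed in; nothing more can be done
None
```

The job is handed in: all three tools present are snapped home in places 0–2, the cover is shut with the plunger back in its hole, and the jar, bowl, plaster form and blue look-alike were left where they stood.

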